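# Purge the coffee grinder into the knock drawer

### The job

The emptied coffee grinder on top of the fridge is due for its purge run: pull the knock drawer under it open by the bar handle until the drawer's open box lies under the whole mouth of the grinder's spout. Only then turn the black dial on the grinder's head clockwise (seen from above), past its first and second clicks to the third, red-marked purge position, and finish while still holding the dial there with the gripper, because it springs back to off when let go. Leave the clamp jar, shaker, dish and bamboo box standing where they are.

Things in the scene. Friction and masses are not known exactly. Their poses are not given: they have to be found in the camera images.
- station: Fixed bamboo drawer base, 260 deep (x) x 360 wide (y) x 85 high, grey coffee grinder on the left half of its top. Origin: at the fridge top below the middle of the base's front edge; +x to the back (away from the robot), +y left, z up. The grinder's head (122 wide) is centred on y = 105, flat deck 250 high; hopper on the deck behind the dial, centre x = 155, 94 wide, 49 above the deck.
- spout (a point): Centre of the mouth (diameter 24) of the grinder's steel spout: at station x = -28 (28 in front of the base), y = 105, height 172. It hangs under a nose 44 wide (y) that juts out 50 in front of the base, up to height 242. Fixed to station.
- drawer (a joint): Opening of the drawer in m: 0 shut (may start some mm open), 0.100 at its stop. Slides towards station's -x, stays where left, about 2 N friction. Its front panel, 16 thick, covers the base's front (at station x = -16 to 0 when shut); right behind it is the open-topped steel box, 225 deep x 325 wide, walls 4. The spout's whole mouth is over the box from 44 mm of opening on.
- drawer_handle (a point): Middle of the drawer's bar handle: horizontal steel bar, diameter 10, 150 long along station's y, 55 above the fridge top, its axis 40 in front of the drawer's front face (clear gap 35 behind the bar), on two posts 60 either side of the middle. Moves with the drawer. Axes as station's.
- dial (a joint): Angle of the dial in rad: 0 at rest (off), growing clockwise seen from above, stop at 1.26. Clicks at 0.40 and 0.80; the third, the purge position (three red dots), at 1.20. A return spring drives it home from everywhere, 0.10 N m at rest to 0.20 N m at the third, up to 0.08 more or less at the bumps between clicks. It never stays by itself.
- dial_handle: Grip of the dial: upright black bar 46 long x 14 thick, from 6 to 33 above the deck, on a flange of diameter 50, its top 7 above the deck. Origin on the dial's vertical axis at deck height (station x = 63, y = 105, z = 250). Long side along own x, which at rest is station's x; the end with the white line is at own -x. Turns with the dial.
- dial_grip (a point): Point on the dial's axis, 28 above the deck (5 below the top of the grip): where to put the TCP to grip the bar across its 14 mm from straight above. Turns with the dial.
- clamp_jar: Bystander: glass jar with wire clamp, diameter 92, 140 high, loose on the right half of the base's top, set well back. Origin at the centre of its underside.
- shaker: Bystander: steel cocktail shaker, diameter 88, 195 high, loose on the fridge top beside the base. Origin at the centre of its underside.
- dish: Bystander: black dish, diameter 132, 28 high, with yellow measuring spoons lying in it, loose on the fridge top beside the base. Origin at the centre of its underside.
- bamboo_box: Bystander: bamboo box with sliding lid, 200 x 95 x 64 high, loose on the fridge top to the left, near the drawer's front. Origin at the centre of its underside.

How it is judged (in metres and radians):
On the way, in this order (a step that is already met when the one before it is completed fails the run):
1. the drawer is pulled out under the spout while the dial is still off (value of joint drawer above 0.045 m and value of joint dial below 0.2 rad), for 0.2 s.
2. the dial reaches the third position in the gripper's fingers (value of joint drawer above 0.045 m and value of joint dial above 1.08 rad and contact force between the fingers and dial_handle above 0.5 N), for 0.3 s.
At the end, for the whole second after the job is handed in: Drawer at least 45 mm open, spout over its box; dial held past its last bump (over 1.08 rad) at the third position by the fingers, still touching its grip through the last second; jar and shaker upright (within 0.2 rad); jar, shaker, dish and box within 30 mm of where they began (all of step 2 and distance of each of clamp_jar, shaker, dish, bamboo_box from where it was at the start of the episode below 0.03 m and angle between each of clamp_jar, shaker's own z axis and vertical below 0.2 rad); the arm keeps its last pose, push and grip.
It fails at once if the dial was turned past its first click before the drawer lay under the spout (value of joint dial above 0.45 rad and value of joint drawer below 0.04 m).
It fails at once if a bystander was knocked or shifted (distance of any of clamp_jar, shaker, dish, bamboo_box from where it was at the start of the episode above 0.03 m or angle between any of shaker, clamp_jar's own z axis and vertical above 0.2 rad).
It also fails if it takes over 48 s, if anything falls off the work surface, if the arm or the gripper's body presses on something with over 40 N, if the wrist force passes 120 N, or if a joint passes its speed limit or range.

### The arm

A 6-joint arm with a two-finger parallel gripper is mounted at the origin on the work surface. World frame = base frame: x ahead of the robot, y to its left, z up, the work surface at z = 0. Lengths are in mm, angles in rad, forces in N, time in s.
With the tool pointing down it reaches from about 375 to 975 mm from the base axis. Payload 3.8 kg.
Tool frame: the origin (TCP) lies between the finger pads, 19 mm behind the fingertips; this is the grasp point; z points along the fingers, y is the line along which they close (so a half turn about z gives the same grasp; the last joint's range is limited). The gripper opens to 85 mm and grips with 20 to 120 N. Pads are 22 mm wide; open, the fingers measure 114 mm over their backs; the gripper's body (76 mm by 85 mm) begins 54 mm behind the grasp point. The pads swing forward as they close: fully open they stand 13 mm farther back than shut.
Start: joints at [-1.299, 0.264, 1.604, -0, 1.274, -0.037], TCP at [205.138, -643.068, 249.98] pointing down, gripper open.
Joint ranges: [-2.63, 2.63], [-0.94, 2.18], [0.31, 2.57], [-1.31, 4.45], [0, 2.66], [-2.55, 2.55]. Speed limits (rad/s): [2.57, 2.57, 3.14, 3.14, 3.14, 3.14].

### API

Orientations are given as a rotation vector (axis times angle).
In Python, from cell import readout, eyes, r gives the robot as it stands.
- The arm moves only by the tool hand_motion, called after "Emit:" as a command line: name --argument value ..., lists and objects as JSON in quotes. Schema: {"type":"object","properties":{"rows":{"type":"array","items":{"type":"array","prefixItems":[{"type":"array","items":{"type":"number"},"minItems":3,"maxItems":3},{"type":"array","items":{"type":"number"},"minItems":3,"maxItems":3},{"type":"number"}],"minItems":3,"maxItems":3},"minItems":1,"maxItems":12},"force":{"type":"number"},"only":{"type":"string"},"quiet":{"type":"boolean"},"lines":{"type":"string"}},"required":["rows"],"additionalProperties":false}. rows is a list of rows, 1 to 12 of them, each written [[rx, ry, rz], [dx, dy, dz], opening]: a rotation vector rx, ry, rz in shares of pi rad (1.0 is pi rad), then dx, dy, dz in fractions of the full range, 1 being 1000 mm, then the opening from 0.0 (shut) to 1.0 (fully open); each row is the pose to reach, as a shift and turn from the pose commanded when the call began, along the tool's axes at that moment; what a row does not reach only later rows make up. A row lasts 1/12 s, in which the tool goes at most 41.7 mm and 0.125 rad, less where a joint would pass 70% of its speed; a pose out of reach is approached as far as the arm can. The fingers move at their own pace and stop on an object; force is the grip in N (left out, the last holds). Time passes only in rows, so rows that do not move let the fingers close. The tool returns the time, the measured TCP pose, the force, the opening and the grip force at its end. only (a regular expression) keeps the lines of the reply that match it, lines (a string "A,B") keeps lines A to B, and quiet returns only ok. Shift and turn numbers lie between -1 and 1, and a call with a number outside is refused. Input that does not fit is refused with a message, and nothing moves.
- readout.observe(): the state, without advancing time (a new reading comes with each control period).
- eyes.camera(name): name is "side" or "top"; returns a dict with "img" (420x560x3 uint8, red, green, blue), "mtx" (3x3 intrinsics, pixels), "k1" (the pictures are not rectified: a ray, as slopes to the right and down, at radius r is drawn at 1 + k1 r^2 times it, then the intrinsics apply), "xyz" and "rotation" of the camera in the world. Camera axes: x right, y up, looking along -z (the intrinsics and any distortion apply to the point x, -y, -z); pixel columns grow to the right and rows downward; lengths in mm; the calibration is good to about 2 mm. A picture is of the moment at which its call begins. There is no depth.
- r.sign_off(): hands the job in; it is judged then, once.
Trained networks look in the newest picture that a camera, given by its name, has taken for a name from the list of things; names that differ only in an ending like _2 or _b are one class to them, and where a whole thing is asked for, a point or a joint stands for the part that bears it (a point fixed in the world has none). Each returns a list of dicts, best first, with "p" (0 to 1); they miss things now and then, are a little off and sometimes report something else, mostly with a low value. They report only what shows in the picture. A call takes as long as a camera call.
- eyes.cut_out(thing, camera): "region" (420x560 bool, what is visible of it) and "position" ([row, column] in pixels, amid what is visible of it).
The state is a dict: "time": time; "joint_pos": joint angles; "qvel": joint speeds; "joint_torque": joint torques, N m; "position": TCP position; "tool_rot": TCP orientation; "contact_force": force on the tool from outside, world axes, zero at the start; "torque": the same for the moment, N m; "width": opening from 0.0 (shut) to 1.0 (fully open); "grasp_force": force on a finger pad.
Only numpy, scipy, OpenCV 4.12 (cv2) and the standard library are available. Lean on these libraries where they do the work, as an engineer would, in place of code of your own. Each camera call takes 0.05 s, during which the arm holds its last target. There are 200 camera calls.

## Working session

There is one attempt and no reset: what is moved stays moved. The work goes in short steps, Python scripts to look and compute and a tool call to move; the robot and the scene stay as the last step left them, time stands still between calls to the robot, and variables do not carry over. Pictures are saved under pics/ and viewed, at most 10 in all, crops included, and the job is handed in when it is done.

```bash
ls; mkdir -p pics; cat > h.py <<'E'
import numpy as np,cv2
from cell import readout,eyes,r
E
python3 - <<'E'
from h import *
ims=[]
for c in("side","top"):
    d=eyes.camera(c); cv2.imwrite(f"pics/{c}0.png",d["img"][:,:,::-1])
    np.savez(f"{c}0.npz",**{k:np.array(d[k]) for k in d})
    print(c,d["mtx"],d["k1"],d["xyz"],d["rotation"])
    for t in("station","drawer","drawer_handle","dial_handle","dial","clamp_jar","shaker","dish","bamboo_box"):
        for o in eyes.cut_out(t,c)[:2]: 
            ys,xs=np.nonzero(o["region"]); print(t,round(o["p"],2),np.round(o["position"]),ys.min(),ys.max(),xs.min(),xs.max(),len(ys))
s=readout.observe();print(s["time"],s["position"],s["tool_rot"])
E
```

```text
pics
side [[418.8622173    0.         283.27826097]
 [  0.         418.8622173  209.83862308]
 [  0.           0.           1.        ]] 0.005446883231528979 [ 420.36227878  764.49460443 1092.55917565] [ 0.15067958 -1.01894024 -2.73525677]
station 0.84 [217. 268.] 159 268 206 328 9118
drawer 0.66 [225. 306.] 175 267 289 329 1002
drawer_handle 0.64 [224. 309.] 175 267 289 329 1154
dial_handle 0.69 [192. 273.] 182 199 263 281 278
dial 0.74 [190. 272.] 183 199 264 280 238
clamp_jar 0.94 [159. 262.] 143 178 250 279 878
shaker 0.61 [277. 244.] 254 305 224 255 1223
shaker 0.24 [191. 269.] 183 200 263 280 264
dish 0.56 [162. 315.] 151 174 295 329 575
bamboo_box 0.8 [320. 298.] 290 352 253 335 3266
top [[404.31735195   0.         274.46700899]
 [  0.         404.31735195 210.20487143]
 [  0.           0.           1.        ]] -0.047006605284195806 [4.53741192e+02 5.40689791e-01 1.19949265e+03] [ 0.10723452 -0.14187927 -1.58803999]
station 0.64 [192. 295.] 129 252 233 364 12231
drawer 0.94 [236. 306.] 225 251 236 361 1371
drawer_handle 0.58 [235. 305.] 224 251 236 362 1372
dial_handle 0.83 [188. 258.] 177 199 252 272 346
dial 0.65 [189. 261.] 177 199 252 271 349
clamp_jar 0.84 [166. 339.] 142 186 318 357 1279
shaker 0.97 [186. 194.] 168 203 176 208 915
shaker 0.74 [246. 176.] 210 284 153 198 2701
dish 0.69 [214. 391.] 196 238 372 414 1456
dish 0.56 [234. 307.] 223 252 234 362 1581
bamboo_box 0.87 [248. 173.] 211 284 153 198 2689
bamboo_box 0.22 [190. 258.] 178 199 252 271 347
1.0 [ 205.12995916 -643.05658264  249.98702808] [-3.10420979e+00 -4.83118642e-01  1.33835996e-05]
```

View pics/side0.png

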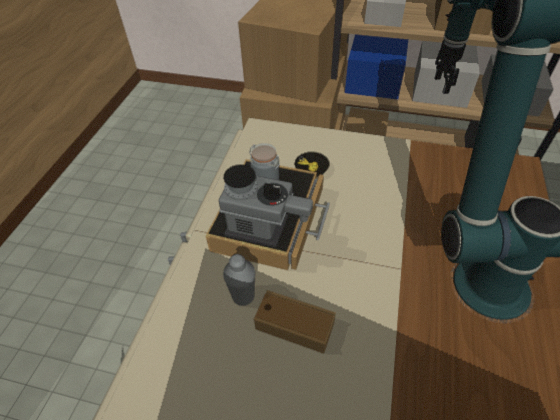

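View pics/top0.png

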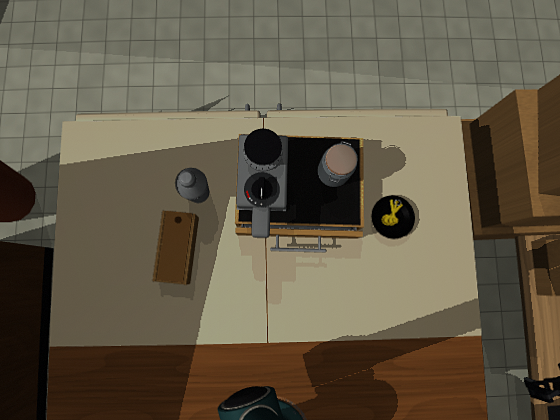

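The side view shows the station with its dial at about (272,192) and the handle bar at (320,220). In the top view the dial is at (262,189) and the handle runs along row 248, columns 272–326. I'll crop for finer detail.

```bash
python3 - <<'E'
import cv2
a=cv2.imread("pics/top0.png")[125:260,225:370];cv2.imwrite("pics/topc.png",cv2.resize(a,None,fx=4.4,fy=4.4,interpolation=cv2.INTER_CUBIC))
a=cv2.imread("pics/side0.png")[150:275,200:340];cv2.imwrite("pics/sidec.png",cv2.resize(a,None,fx=4.8,fy=4.8,interpolation=cv2.INTER_CUBIC))
E
```

```text
(no output)
```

View pics/topc.png

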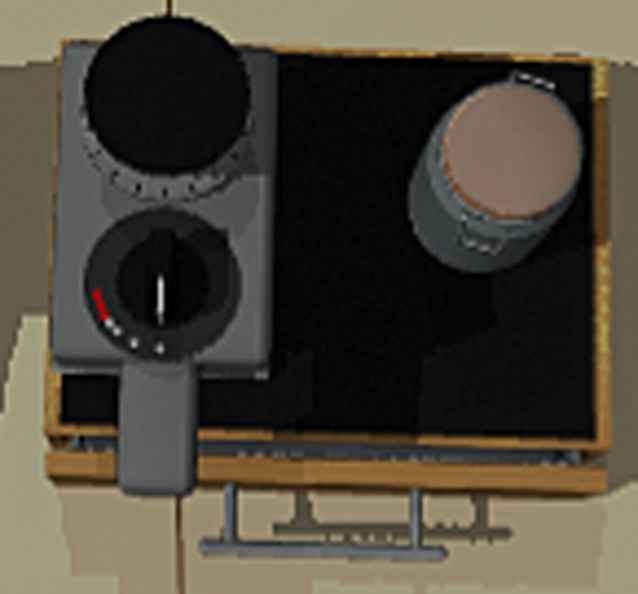

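View pics/sidec.png

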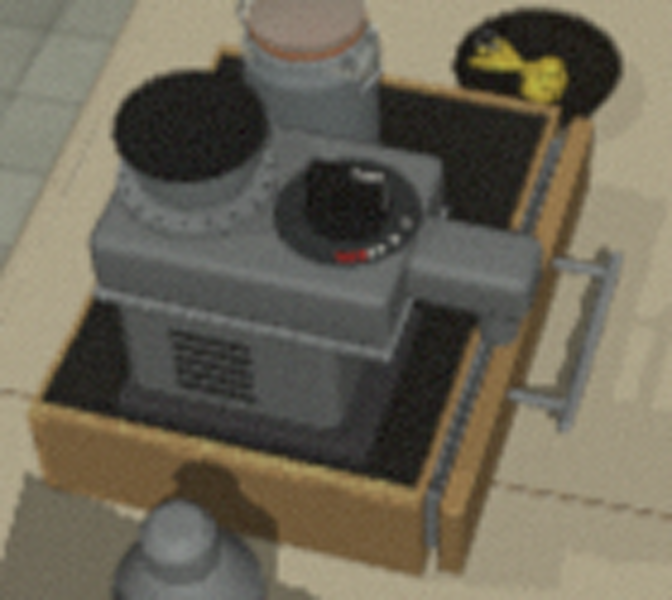

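The top crop shows the handle ends at (200,547) and (446,553), the dial ring at (163,285), and the drawer a few mm open. The side crop shows the handle ends at (565,425) and (616,255), and the dial ring at (348,212). Next I fit the station pose to these points.

```bash
cat >> h.py <<'E'
from scipy.spatial.transform import Rotation as R
from scipy.optimize import least_squares
def proj(d,P):
    q=(np.atleast_2d(P)-d["xyz"])@R.from_rotvec(d["rotation"]).as_matrix()
    s=np.c_[q[:,0]/-q[:,2],-q[:,1]/-q[:,2]]; s=s*(1+d["k1"]*(s**2).sum(1))[:,None]
    return s@np.diag(np.diag(d["mtx"])[:2])+d["mtx"][:2,2]
def tri(ds,px):
    return least_squares(lambda p:np.r_[tuple((proj(d,p)[0]-x) for d,x in zip(ds,px))],[500,0,100]).x
D={c:dict(np.load(f"{c}0.npz")) for c in("side","top")}
E
python3 - <<'E'
from h import *
T=lambda x,y:np.array([225+(x+.5)/4.4-.5,125+(y+.5)/4.4-.5])
S=lambda x,y:np.array([200+(x+.5)/4.8-.5,150+(y+.5)/4.8-.5])
F=[("BL",260,180,85,T(64,41),S(35,408)),("FL",0,180,85,T(48,437),S(425,492)),("FR",0,-180,85,T(607,443),S(557,108)),("BR",260,-180,85,T(606,60),S(222,50)),
("FLb",0,180,0,None,S(425,573)),("hL",-56,75,55,T(202,547),S(565,425)),("hR",-56,-75,55,T(446,553),S(616,255)),
("hop",155,105,299,T(168,95),S(190,125)),("dial",63,105,253,T(163,285),S(348,212)),("nose",-50,105,242,T(157,492),None)]
ds=[D["top"],D["side"]]
for f in F:
    if f[4] is not None and f[5] is not None: print(f[0],np.round(tri(ds,f[4:6]),1))
def W(p,f):
    x=f[1]-(p[4] if f[0][0]=="h" and f[0]!="hop" else 0);c,s=np.cos(p[2]),np.sin(p[2])
    return [p[0]+c*x-s*f[2],p[1]+s*x+c*f[2],p[3]+f[3]]
def res(p):
    return np.concatenate([proj(d,W(p,f))[0]-u for f in F for d,u in zip(ds,f[4:6]) if u is not None])
o=least_squares(res,[500,0,0,0,10],loss="soft_l1");p=o.x;print(np.round(p,3));print(np.round(res(p).reshape(-1,2),1).tolist())
for n,x,y,z in(("handle",-56-p[4],0,55),("spout",-28,105,172),("grip",63,105,278)): print(n,np.round(W(p,(n if n!="handle" else "z",x,y,z)),1))
E
```

```text
BL [852.   70.1  89.7]
FL [593.6  82.   95.7]
FR [ 582.2 -270.5   88.3]
BR [ 838.9 -287.1   78.6]
hL [524.9 -13.1  60.7]
hR [ 518.3 -170.1   54.9]
hop [748.1   2.7 296.2]
dial [655.7   7.4 250.7]
[ 5.87658e+02 -9.56340e+01 -4.40000e-02 -4.82000e-01  9.94200e+00]
[[-0.7, 0.2], [-1.7, 1.3], [-0.5, -0.2], [-0.7, 2.7], [1.5, 1.4], [0.4, -0.2], [0.4, -0.6], [-0.6, -1.3], [-0.4, 1.8], [1.7, 0.1], [0.0, -0.0], [-0.9, -0.1], [-0.2, 0.6], [0.1, 0.3], [-0.0, -0.7], [0.4, 0.1], [0.1, -0.7], [0.6, 0.7]]
handle [521.8 -92.7  54.5]
spout [564.3  10.5 171.5]
grip [655.2   6.5 277.5]
```

```bash
cat >> h.py <<'E'
def delta(pos,yaw_y):
    "shift and turn in the present tool axes to a downward pose with tool y at yaw_y"
    s=readout.observe(); R0=R.from_rotvec(s["tool_rot"]); c,n=np.cos(yaw_y),np.sin(yaw_y)
    y=np.array([c,n,0]);z=np.array([0,0,-1.]);M=np.c_[np.cross(y,z),y,z]
    print(np.round((R0.inv()*R.from_matrix(M)).as_rotvec(),3),np.round(R0.inv().apply(np.array(pos)-s["position"]),1))
E
python3 -c "
from h import *
delta([521.1,-107.7,160],-.044)"
```

```text
[-0.    -0.    -1.218] [ 463.7 -414.    90. ]
```

The manual's scale: shifts go in shares of 1000 mm and turns go in shares of pi rad. Converting my numbers, 464 mm is 0.464, 425 mm is 0.425, -1.218 rad is -0.3877.

Emit:
hand_motion --rows '[[[0, 0, -0.0318], [0.039, -0.034, 0.007], 0.4], [[0, 0, -0.0637], [0.077, -0.069, 0.015], 0.4], [[0, 0, -0.0955], [0.116, -0.103, 0.022], 0.4], [[0, 0, -0.1273], [0.155, -0.138, 0.03], 0.4], [[0, 0, -0.1592], [0.193, -0.172, 0.037], 0.4], [[0, 0, -0.191], [0.232, -0.207, 0.045], 0.4], [[0, 0, -0.2228], [0.27, -0.241, 0.052], 0.4], [[0, 0, -0.2546], [0.309, -0.276, 0.06], 0.4], [[0, 0, -0.2865], [0.348, -0.31, 0.067], 0.4], [[0, 0, -0.3183], [0.386, -0.345, 0.075], 0.4], [[0, 0, -0.3501], [0.425, -0.379, 0.082], 0.4], [[0, 0, -0.3877], [0.464, -0.414, 0.09], 0.4]]' --force 30

```text
time: 2.0
position: [457.6, -215.2, 178.8]
tool_rot: [2.264, 2.177, 0.001]
contact_force: [0.8, 0.0, 1.1]
width: 0.399
grasp_force: 0.0
```

```bash
python3 -c "
from h import *
delta([521.1,-107.7,55],-.044)"
```

```text
[0.001 0.001 0.005] [110.   59.1 123.8]
```

Converted, 110 mm is 0.11, 83 mm is 0.083.

Emit:
hand_motion --rows '[[[0, 0, 0], [0.028, 0.015, 0.018], 0.4], [[0, 0, 0], [0.055, 0.03, 0.018], 0.4], [[0, 0, 0], [0.083, 0.045, 0.018], 0.4], [[0, 0, 0], [0.11, 0.059, 0.018], 0.4], [[0, 0, 0], [0.11, 0.059, 0.018], 0.4], [[0, 0, 0], [0.11, 0.059, 0.018], 0.4], [[0, 0, 0], [0.11, 0.059, 0.018], 0.4]]'

```text
time: 2.58
position: [520.4, -109.8, 160.5]
tool_rot: [2.269, 2.173, -0.001]
contact_force: [-0.2, -1.0, 1.0]
width: 0.4
grasp_force: 0.0
```

```bash
python3 - <<'E'
from h import *
delta([521.1,-107.7,55],-.044)
d=eyes.camera("side");cv2.imwrite("pics/side1.png",cv2.resize(d["img"][140:290,200:380,::-1],None,fx=4,fy=4))
E
```

```text
[-0.     0.     0.001] [  2.2   0.6 105.5]
```

View pics/side1.png

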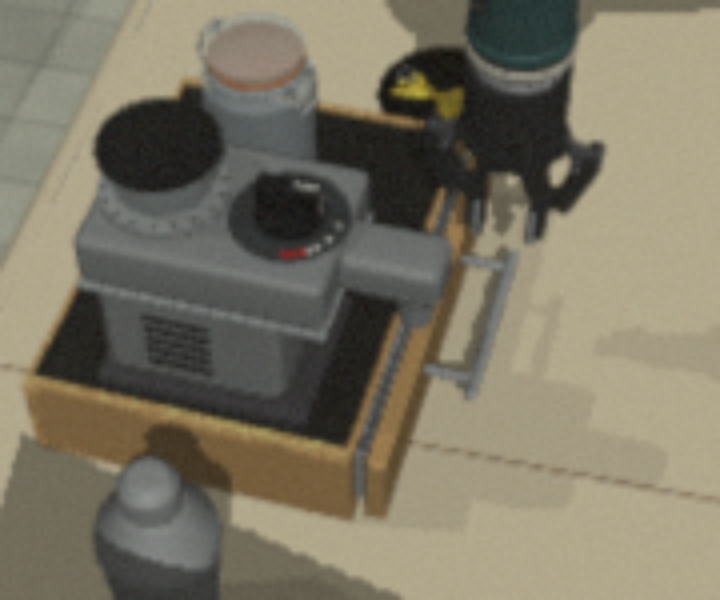

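The fingers straddle the bar line and sit above the panel, so I descend.

Converted, 102 mm is 0.102, 96 mm is 0.096.

Emit:
hand_motion --rows '[[[0, 0, 0], [0.002, 0, 0.02], 0.4], [[0, 0, 0], [0.002, 0, 0.04], 0.4], [[0, 0, 0], [0.002, 0, 0.06], 0.4], [[0, 0, 0], [0.002, 0, 0.07], 0.4], [[0, 0, 0], [0.002, 0, 0.08], 0.4], [[0, 0, 0], [0.002, 0, 0.09], 0.4], [[0, 0, 0], [0.002, 0, 0.096], 0.4], [[0, 0, 0], [0.002, 0, 0.102], 0.4], [[0, 0, 0], [0.002, 0, 0.102], 0.4]]'

```text
time: 3.38
position: [520.1, -107.7, 57.7]
tool_rot: [-2.269, -2.171, 0.001]
contact_force: [-0.0, -0.3, 0.5]
width: 0.397
grasp_force: 0.0
```

Emit:
hand_motion --rows '[[[0, 0, 0], [0, 0, 0], 0], [[0, 0, 0], [0, 0, 0], 0], [[0, 0, 0], [0, 0, 0], 0], [[0, 0, 0], [0, 0, 0], 0], [[0, 0, 0], [0, 0, 0], 0], [[0, 0, 0], [0, 0, 0], 0]]' --force 40

```text
time: 3.88
position: [521.3, -107.8, 59.3]
tool_rot: [2.269, 2.171, 0.001]
contact_force: [-0.1, 0.1, 2.1]
width: 0.101
grasp_force: 39.2
```

Converted, -64 mm is -0.064, -60 mm is -0.06.

Emit:
hand_motion --rows '[[[0, 0, 0], [0, -0.006, 0], 0], [[0, 0, 0], [0, -0.012, 0], 0], [[0, 0, 0], [0, -0.018, 0], 0], [[0, 0, 0], [0, -0.024, 0], 0], [[0, 0, 0], [0, -0.03, 0], 0], [[0, 0, 0], [0, -0.036, 0], 0], [[0, 0, 0], [0, -0.042, 0], 0], [[0, 0, 0], [0, -0.048, 0], 0], [[0, 0, 0], [0, -0.054, 0], 0], [[0, 0, 0], [0, -0.06, 0], 0], [[0, 0, 0], [0, -0.064, 0], 0], [[0, 0, 0], [0, -0.064, 0], 0]]'

```text
time: 4.88
position: [455.7, -104.6, 59.2]
tool_rot: [-2.27, -2.171, -0.0]
contact_force: [-0.9, 2.4, 9.5]
width: 0.098
grasp_force: 41.0
```

Converted, -275 mm is -0.275, -235 mm is -0.235.

Emit:
hand_motion --rows '[[[0, 0, 0], [0, 0, 0], 0.3], [[0, 0, 0], [0, 0, 0], 0.4], [[0, 0, 0], [0, 0, 0], 0.4], [[0, 0, 0], [0, 0, 0], 0.4], [[0, 0, 0], [0, 0, -0.02], 0.4], [[0, 0, 0], [0, 0, -0.05], 0.4], [[0, 0, 0], [0, 0, -0.08], 0.4], [[0, 0, 0], [0, 0, -0.115], 0.4], [[0, 0, 0], [0, 0, -0.155], 0.4], [[0, 0, 0], [0, 0, -0.195], 0.5], [[0, 0, 0], [0, 0, -0.235], 0.5], [[0, 0, 0], [0, 0, -0.275], 0.5]]'

```text
time: 5.88
position: [455.9, -104.8, 334.9]
tool_rot: [-2.269, -2.171, 0.001]
contact_force: [1.1, -0.8, 0.3]
width: 0.499
grasp_force: 0.0
```

```bash
python3 - <<'E'
from h import *
d=eyes.camera("top");cv2.imwrite("pics/top1.png",cv2.resize(d["img"][120:290,140:380,::-1],None,fx=3.3,fy=3.3))
delta([655.2,6.5,360],np.pi/2-.044); print(readout.observe()["joint_pos"])
E
```

```text
[ 0.007  0.013 -1.571] [120.8 190.6 -13.3]
[-2.78938405e-01 -1.83864350e-01  1.89676229e+00 -3.03141976e-04
  1.41532408e+00 -2.34902611e-01]
```

View pics/top1.png

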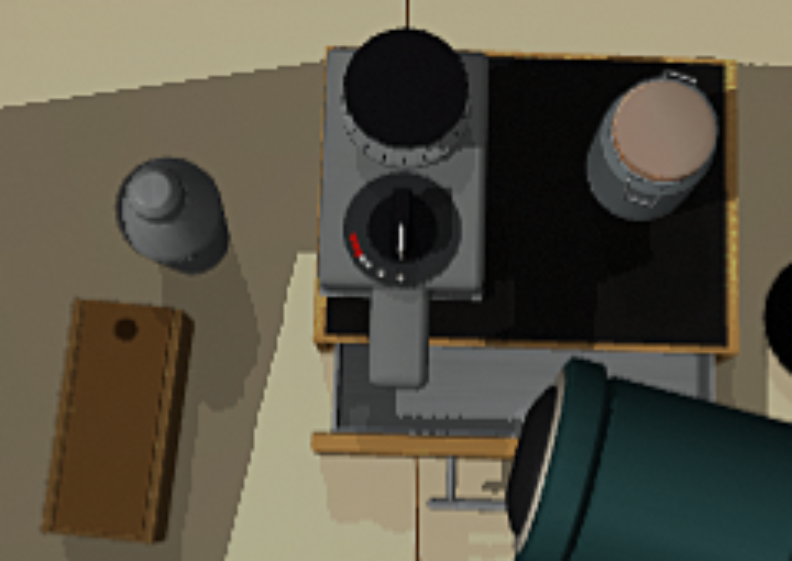

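The drawer box now lies well under the spout (about 75 mm open), and the bystanders haven't moved. Now I go above the dial.

Converted, 190 mm is 0.19, 176 mm is 0.176, -1.44 rad is -0.4584.

Emit:
hand_motion --rows '[[[0, 0, -0.0382], [0.01, 0.016, -0.013], 0.5], [[0, 0, -0.0764], [0.02, 0.032, -0.025], 0.5], [[0, 0, -0.1146], [0.03, 0.048, -0.025], 0.5], [[0, 0, -0.1528], [0.04, 0.064, -0.025], 0.5], [[0, 0, -0.191], [0.05, 0.08, -0.025], 0.5], [[0, 0, -0.2292], [0.06, 0.096, -0.025], 0.5], [[0, 0, -0.2674], [0.07, 0.112, -0.025], 0.5], [[0, 0, -0.3056], [0.08, 0.128, -0.025], 0.5], [[0, 0, -0.3438], [0.09, 0.144, -0.025], 0.5], [[0, 0, -0.382], [0.1, 0.16, -0.025], 0.5], [[0, 0, -0.4202], [0.11, 0.176, -0.025], 0.5], [[0, 0, -0.4584], [0.121, 0.19, -0.025], 0.5]]' --force 60

```text
time: 6.93
position: [652.5, 7.9, 357.0]
tool_rot: [-0.265, -3.128, 0.001]
contact_force: [0.1, 0.4, 0.2]
width: 0.502
grasp_force: 0.0
```

Emit:
hand_motion --rows '[[[0, 0, -0.0382], [0, 0, 0], 0.5], [[0, 0, -0.0414], [0, 0, 0], 0.5], [[0, 0, -0.0414], [0, 0, 0], 0.5]]'

```text
time: 7.18
position: [651.6, 7.6, 357.3]
tool_rot: [-0.074, -3.139, 0.0]
contact_force: [-0.6, -0.3, 0.9]
width: 0.502
grasp_force: 0.0
```

```bash
python3 - <<'E'
from h import *
delta([655.2,6.5,278],np.pi/2-.044); print(readout.observe()["joint_pos"])
d=eyes.camera("side");cv2.imwrite("pics/side2.png",cv2.resize(d["img"][100:250,200:380,::-1],None,fx=4,fy=4))
E
```

```text
[-0.    -0.002 -0.003] [-3.8 -1.  79.3]
[-2.63355080e-02  1.76571352e-01  1.51493078e+00 -2.93276579e-04
  1.45222832e+00 -1.54990114e+00]
```

View pics/side2.png

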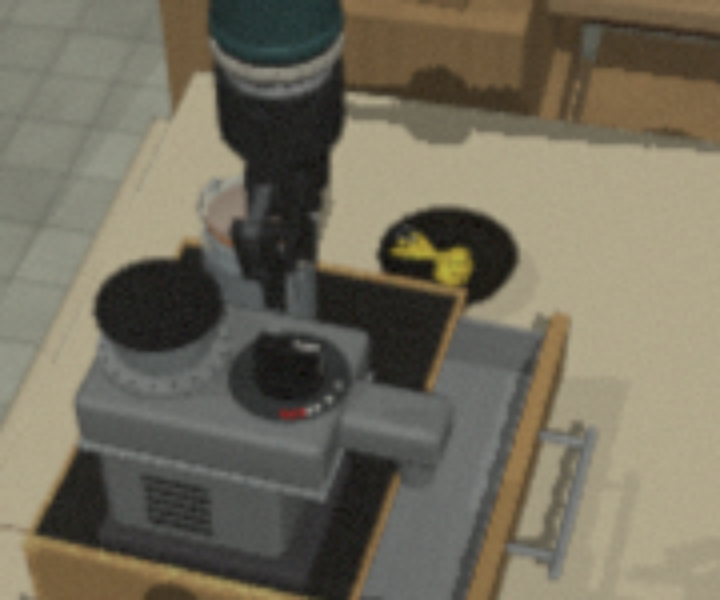

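The gripper is centred over the dial, so I descend.

Converted, 78 mm is 0.078, 73 mm is 0.073.

Emit:
hand_motion --rows '[[[0, 0, 0], [-0.004, -0.001, 0.015], 0.5], [[0, 0, 0], [-0.004, -0.001, 0.03], 0.5], [[0, 0, 0], [-0.004, -0.001, 0.045], 0.5], [[0, 0, 0], [-0.004, -0.001, 0.055], 0.5], [[0, 0, 0], [-0.004, -0.001, 0.062], 0.5], [[0, 0, 0], [-0.004, -0.001, 0.068], 0.5], [[0, 0, 0], [-0.004, -0.001, 0.073], 0.5], [[0, 0, 0], [-0.004, -0.001, 0.078], 0.5], [[0, 0, 0], [-0.004, -0.001, 0.078], 0.5]]'

```text
time: 7.98
position: [655.5, 6.5, 279.7]
tool_rot: [-0.071, -3.14, 0.0]
contact_force: [-0.1, -0.4, 0.1]
width: 0.496
grasp_force: 0.0
```

Emit:
hand_motion --rows '[[[0, 0, 0], [0, 0, 0], 0], [[0, 0, 0], [0, 0, 0], 0], [[0, 0, 0], [0, 0, 0], 0], [[0, 0, 0], [0, 0, 0], 0], [[0, 0, 0], [0, 0, 0], 0], [[0, 0, 0], [0, 0, 0], 0]]' --force 60

```text
time: 8.48
position: [656.2, 7.0, 281.6]
tool_rot: [0.07, 3.139, 0.001]
contact_force: [-0.9, 3.3, 3.7]
width: 0.151
grasp_force: 60.5
```

```bash
python3 -c "
from h import *
s=readout.observe();print(s['torque'],s['contact_force']);delta([655.2,6.5,278],np.pi/2-.044)"
```

```text
[ 0.43421211  0.03003244 -0.09899513] [-0.86393441  3.2767434   3.674435  ]
[ 0.001  0.002 -0.001] [ 1.  -0.5  3.6]
```

Converted, -1 mm is -0.001, 0.6 rad is 0.191.

Emit:
hand_motion --rows '[[[0, 0, 0.0191], [0, 0, -0.001], 0], [[0, 0, 0.0382], [0, 0, -0.001], 0], [[0, 0, 0.0573], [0, 0, -0.001], 0], [[0, 0, 0.0764], [0, 0, -0.001], 0], [[0, 0, 0.0955], [0, 0, -0.001], 0], [[0, 0, 0.1146], [0, 0, -0.001], 0], [[0, 0, 0.1337], [0, 0, -0.001], 0], [[0, 0, 0.1528], [0, 0, -0.001], 0], [[0, 0, 0.1719], [0, 0, -0.001], 0], [[0, 0, 0.191], [0, 0, -0.001], 0], [[0, 0, 0.191], [0, 0, -0.001], 0]]'

```text
time: 9.4
position: [656.2, 7.0, 281.6]
tool_rot: [0.996, 2.979, 0.001]
contact_force: [1.6, 3.7, 1.6]
width: 0.145
grasp_force: 60.1
```

```bash
python3 -c "
from h import *
s=readout.observe();print(s['torque'],s['contact_force']);delta([655.2,6.5,278],np.pi/2-.044-1.2)"
```

```text
[ 0.48948849 -0.20532793  0.10693586] [1.61820939 3.71151553 1.62402568]
[ 0.001 -0.     0.598] [ 0.5 -1.   3.6]
```

Converted, 0.62 rad is 0.1974.

Emit:
hand_motion --rows '[[[0, 0, 0.0191], [0, 0, 0], 0], [[0, 0, 0.0382], [0, 0, 0], 0], [[0, 0, 0.0573], [0, 0, 0], 0], [[0, 0, 0.0764], [0, 0, 0], 0], [[0, 0, 0.0955], [0, 0, 0], 0], [[0, 0, 0.1146], [0, 0, 0], 0], [[0, 0, 0.1337], [0, 0, 0], 0], [[0, 0, 0.1528], [0, 0, 0], 0], [[0, 0, 0.1719], [0, 0, 0], 0], [[0, 0, 0.191], [0, 0, 0], 0], [[0, 0, 0.1974], [0, 0, 0], 0], [[0, 0, 0.1974], [0, 0, 0], 0]]'

```text
time: 10.4
position: [656.1, 7.0, 281.6]
tool_rot: [1.854, 2.536, 0.002]
contact_force: [2.6, 4.2, -0.2]
width: 0.147
grasp_force: 60.1
```

Emit:
hand_motion --rows '[[[0, 0, 0], [0, 0, 0], 0], [[0, 0, 0], [0, 0, 0], 0], [[0, 0, 0], [0, 0, 0], 0], [[0, 0, 0], [0, 0, 0], 0], [[0, 0, 0], [0, 0, 0], 0], [[0, 0, 0], [0, 0, 0], 0]]'

```text
time: 10.9
position: [656.1, 7.0, 281.6]
tool_rot: [1.855, 2.536, 0.002]
contact_force: [2.5, 5.3, -0.1]
width: 0.147
grasp_force: 60.1
```

```bash
python3 - <<'E'
from h import *
s=readout.observe();print(s['torque'],s['contact_force']);delta([655.2,6.5,278],np.pi/2-.044-1.2)
d=eyes.camera("side");cv2.imwrite("pics/side3.png",cv2.resize(d["img"][150:250,220:350,::-1],None,fx=6,fy=6,interpolation=cv2.INTER_CUBIC))
E
```

```text
[ 0.73137814 -0.29795044  0.2132891 ] [ 2.45113918  5.27860914 -0.05561911]
[ 0.001 -0.001 -0.019] [-0.2 -1.1  3.6]
```

View pics/side3.png

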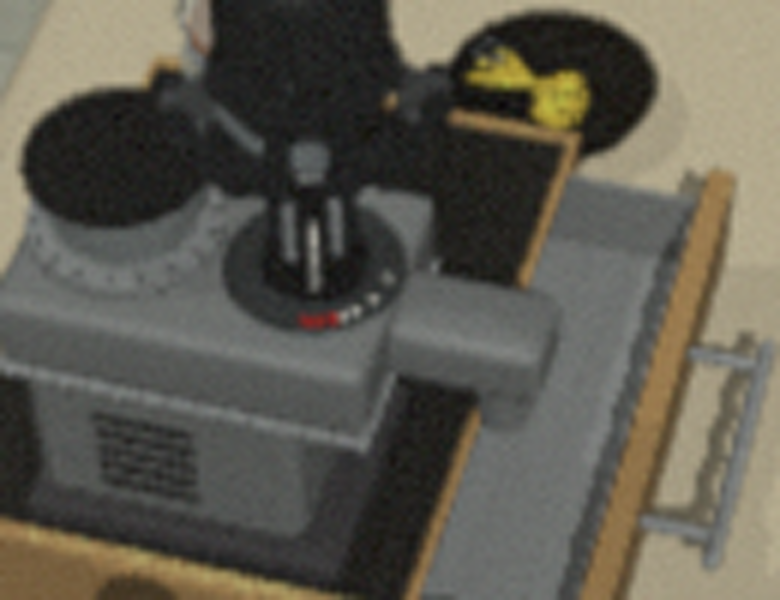

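The white line at (313,255) points at the red dots at (320,320), the bar is held between both pads, and the drawer is open under the spout.

```bash
python3 -c "
from h import *
print(r.sign_off())"
```

```text
the job is handed in; nothing more can be done
None
```

I handed the job in at about 11 s: the drawer is pulled out about 75 mm under the spout, the gripper is holding the dial at the red purge mark, and I saw no bystander shift in the pictures; the judge's result was not shown.

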